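# Slide the locked insert carriage to its stop

## Task

Bring the mould insert on the slide unit to the working position: with a fingertip press the green lock button on the carriage, keep it held down while you push the carriage along its rails until it rests fully against the red end stop, then let the button come up again so that the carriage is locked there. Only press and push. Leave the insert lying untouched in its nest on the carriage, and do not knock over or move the loose things round the slide unit.

Things in the scene. Friction and masses are not known exactly. Their poses are not given: they have to be found in the camera images.
- slide_base: slide unit fixed to the bench: grey base plate 140 x 274 x 8 mm with two steel rails along its own y axis. Origin: centre of the underside, on the bench; z up. The red end stop (120 mm wide, top 44 mm above the bench) stands across its -y end, a lower bare aluminium block across its +y end. The carriage slides towards this body's -y to reach the red stop.
- carriage (a joint): travel of the carriage along the rails towards the red stop, in m: 0 = at the aluminium block, 0.130 = hard against the red stop. Carriage: blue deck 120 mm (across, x of slide_base) x 96 mm (along y), its top 38 mm above the bench. While the button is up a tooth under it stands in a slot of the rack (13 mm pitch) and locks the carriage, with up to 5 mm of play; with the button down it runs with about 1.5 N of friction.
- button (a joint): how far the green lock button is pressed in, in m: 0 = up (carriage locked), 0.008 = fully down. Spring force 3 N at the start of the travel and 5.5 N fully down. The lock lets go at 3.5 mm; keep the button at least 5 mm down all the way, or the tooth falls into the next slot. The last slot is at the red stop: let go there and the button springs fully up by itself; let go more than 3 mm short and it stays half down.
- button_top (a point): centre of the top face of the round green button (31 mm across), 52 mm above the bench when up, 14 mm above the carriage deck; moves with carriage and button. Axes parallel to slide_base's.
- lip (a point): middle of the top edge of the black push lip, on its face towards the button: an upright 38 mm wide (along x of slide_base), 7 mm thick wall on the carriage, on the red-stop side of the button. Its face is 27 mm from the button's centre, it rises 22 mm above the deck, i.e. 8 mm above the raised button. A fingertip on the button may push against it.
- nest (a point): on the carriage: where the centre of the insert lies when it is in its nest, 68 mm from the button's centre towards +x of slide_base. The nest is a grey frame 5 mm high with 3 mm play on each side of the insert.
- insert_center (a point): centre of the loose grey metal mould insert, 34 x 46 x 22 mm, that lies in the nest and rides on the carriage; its top is 22 mm above the deck, its near face 51 mm from the button's centre. Not to be touched.
- compound_bar: loose bar of green and white polishing compound, 39 x 89 x 30 mm, on the bench beyond the aluminium end of the slide unit; origin at the centre of its underside. Leave alone.
- spare_insert: loose small metal mould insert, 32 x 38 x 18 mm, on the bench on the -x side of the slide unit; origin at the centre of its underside. Leave alone.
- felt_bob: loose felt polishing bob, 22 mm across, 48 mm high with its shank, standing on the bench on the +x side of the slide unit; origin at the centre of its underside. Leave alone.
There are look-alikes about, which are no part of the job. What is shaped like the part that bears insert_center but brown or yellow is not meant.

How it is judged:
By the outcome, as a careful person would: the job done as asked, in the order asked, and still so for the second after the job is handed in, with the robot touching nothing.
It also fails if it takes over 32 s, if anything falls off the work surface, if the arm or the gripper's body presses on something with over 40 N, if the wrist force passes 120 N, or if a joint passes its speed limit or range.

## Robot

A 6-joint arm with a two-finger parallel gripper is mounted at the origin on a cart in front of the work surface, level with it; the furniture and walls round the work are solid. World frame = base frame: x ahead of the robot, y to its left, z up, the work surface at z = 0. Lengths are in mm, angles in rad, forces in N, time in s.
With the tool pointing down it reaches from about 375 to 750 mm from the base axis. Payload 9 kg.
Tool frame: the origin (TCP) lies midway between the tips of the shut fingers; the grasp point (between the pads) lies 19 mm behind it; z points along the fingers, y is the line along which they close (so a half turn about z gives the same grasp; the last joint's range is limited). The gripper opens to 85 mm and grips with 20 to 120 N. Pads are 22 mm wide; open, the fingers measure 114 mm over their backs; the gripper's body (76 mm by 85 mm) begins 54 mm behind the grasp point. The pads swing forward as they close: fully open they stand 13 mm farther back than shut.
Start: joints at [1.055, 0.104, 0.097, 1.564, 0, 1.353], TCP at [176.055, 573.621, 231.331] pointing down, gripper open.
Joint ranges: [-2.99, 2.99], [-0.84, 1.86], [-1.1, 1.16], [-1.84, 2.11], [-1.51, 1.56], [-3.14, 3.14]. Speed limits (rad/s): [2.22, 2.22, 2.57, 3.14, 3.14, 3.14].

## Interface

Orientations are given as a unit quaternion [w, x, y, z].
In Python, from station import manip gives the robot as it stands.
- The arm moves only by the tool carry_out, never from a script. Its argument "moves" is a list of rows, each a list of 7 numbers: the shift along the tool's x, y, z in mm, then the turn, a rotation vector about the tool's x, y, z in rad, then the opening, from 0 (shut) to 1 (fully open). A call has 1 to 20 rows; each row shifts and turns the commanded pose from where the row before left it, along the tool's axes as they then stand; what a row does not reach is not made up. A row lasts 1/12 s, in which the tool goes at most 41.7 mm and 7.16 degrees, less where a joint would pass 70% of its speed; a pose out of reach is approached as far as the arm can. A call is refused whole if a number of a shift passes 41.7 or a number of a turn 0.125, either way. A call with a gripper value outside its range is refused whole. The fingers move at their own pace and stop on an object; the grip force is fixed at half the most. Time passes only in rows, so rows that do not move let the fingers close. It gives the time, the measured TCP pose, the force, the opening and the grip force at its end, in the units of the state.
- manip.state(): the state, without advancing time (a new reading comes with each control period).
- manip.read_camera(name): name is "side" or "top" or "wrist"; returns a dict with "frame" (384x512x3 uint8, blue, green, red), "mtx" (3x3 intrinsics, pixels), "world_from_camera" (4x4, takes a point from camera to world coordinates). Camera axes: x right, y up, looking along -z (the intrinsics and any distortion apply to the point x, -y, -z); pixel columns grow to the right and rows downward; lengths in mm; the calibration is good to about 2 mm. The wrist camera is an equidistant fisheye: a pixel r from the principal point sees the ray r / f radians off the axis. A picture is of the moment at which its call begins. There is no depth.
- manip.sign_off(): hands the job in; it is judged then, once.
Trained networks look in a picture, given as the dict that the camera call returned (one of the last four; its "shot" number tells which), for a name from the list of things; names that differ only in an ending like _2 or _b are one class to them, and where a whole thing is asked for, a point or a joint stands for the part that bears it (a point fixed in the world has none). Each returns a list of dicts, best first, with "score" (0 to 1); they miss things now and then, are a little off and sometimes report something else, mostly with a low value. They report only what shows in the picture. A call takes as long as a camera call. They do not tell look-alikes from the thing itself.
- manip.search_frame(picture, target): "extent" ([left, top, right, bottom] in pixels, round what is visible of it).
- manip.landmark_of(picture, target): "position" ([column, row] in pixels: a listed point, or the origin of a listed thing).
The state is a dict: "time_s": time; "joint_pos": joint angles; "joint_vel": joint speeds; "joint_torque": joint torques, N m; "eef_pos": TCP position; "tool_rot": TCP orientation; "contact_force": force on the tool from outside, world axes, zero at the start; "wrist_torque": the same for the moment, N m; "width": finger opening in mm; "finger_force": force on a finger pad.
Only numpy, scipy, OpenCV 4.12 (cv2) and the standard library are available. Lean on these libraries where they do the work, as an engineer would, in place of code of your own. Each camera call takes 0.05 s, during which the arm holds its last target. There are 200 camera calls.

## Working session

There is one attempt and no reset: what is moved stays moved. The work goes in short steps, Python scripts to look and compute and a tool call to move; the robot and the scene stay as the last step left them, time stands still between calls to the robot, and variables do not carry over. Pictures are saved under pics/ and viewed, at most 10 in all, crops included, and the job is handed in when it is done.

Besides the shell and the picture viewer there is one more tool, called after "Call:" by a JSON object that holds its "method" and its "body". carry_out: Moves the arm, as the interface text tells. Its arguments: {"type":"object","properties":{"moves":{"type":"array"}},"required":["moves"]}

```bash
mkdir -p pics; cat > h.py <<'E'
import numpy as np, cv2
from station import manip
def ray(p,uv):
    K=p["mtx"];T=np.array(p["world_from_camera"])
    d=np.array([(uv[0]-K[0][2])/K[0][0],(uv[1]-K[1][2])/K[1][1],1.])
    d=T[:3,:3]@np.array([d[0],-d[1],-d[2]]); return T[:3,3],d
def onz(p,uv,z):
    o,d=ray(p,uv); return o+d*(z-o[2])/d[2]
def proj(p,X):
    T=np.linalg.inv(np.array(p["world_from_camera"]));c=T[:3,:3]@X+T[:3,3];K=np.array(p["mtx"])
    v=K@np.array([c[0],-c[1],-c[2]]);return v[:2]/v[2]
E
python3 - <<'E'
from h import *
Z=dict(button_top=52,lip=60,nest=49,insert_center=49,slide_base=0,carriage=38,spare_insert=0,felt_bob=0,compound_bar=0)
ims=[]
for c in("top","side"):
    p=manip.read_camera(c);ims.append(p["frame"]);print(c,p.get("shot"))
    for t,z in Z.items():
        for r in manip.landmark_of(p,t)[:3]: print(t,round(r["score"],2),np.round(r["position"]),np.round(onz(p,r["position"],z)))
cv2.imwrite("pics/a.png",ims[0]);cv2.imwrite("pics/b.png",ims[1])
s=manip.state();print(s)
E
```

```text
top 1
button_top 0.45 [263. 200.] [572. 241.  52.]
lip 0.81 [271. 191.] [593. 220.  60.]
lip 0.29 [248. 183.] [613. 275.  60.]
lip 0.25 [262. 202.] [568. 242.  60.]
nest 0.56 [248. 183.] [613. 276.  49.]
insert_center 0.81 [244. 181.] [618. 287.  49.]
insert_center 0.52 [176. 181.] [618. 453.  49.]
insert_center 0.51 [250. 274.] [395. 270.  49.]
slide_base 0.94 [274. 176.] [639. 213.   0.]Traceback (most recent call last):
  File "<stdin>", line 7, in <module>
ValueError: it knows: button_top, compound_bar, felt_bob, insert_center, lip, nest, slide_base, spare_insert
```

```bash
python3 - <<'E'
from h import *
Z=dict(button_top=52,lip=60,nest=49,insert_center=49,slide_base=0,spare_insert=0,felt_bob=0,compound_bar=0)
for c,n in(("top","a"),("side","b")):
    p=manip.read_camera(c);cv2.imwrite(f"pics/{n}.png",p["frame"]);print(c)
    for t,z in Z.items():
        for r in manip.landmark_of(p,t)[:3]: print(t,round(r["score"],2),np.round(r["position"],1),np.round(onz(p,r["position"],z)))
s=manip.state();print(s["eef_pos"],s["tool_rot"],s["time_s"],s["contact_force"])
E
```

```text
top
button_top 0.64 [264.9 201.7] [568. 235.  52.]
lip 0.65 [271.8 191.4] [593. 219.  60.]
nest 0.7 [244.  180.3] [620. 287.  49.]
insert_center 0.73 [246.5 181. ] [619. 281.  49.]
insert_center 0.68 [248.3 273.7] [395. 274.  49.]
insert_center 0.54 [174.9 181.9] [615. 455.  49.]
slide_base 0.75 [274.1 177.6] [634. 212.   0.]
spare_insert 0.57 [305.5 209.1] [554. 132.   0.]
spare_insert 0.18 [246.4 181.9] [622. 283.   0.]
felt_bob 0.61 [254.4 131.3] [753. 263.   0.]
compound_bar 0.58 [209.  219.4] [525. 376.   0.]
side
button_top 0.52 [259.1 203.2] [566. 234.  52.]
lip 0.84 [268.8 205. ] [580. 212.  60.]
lip 0.24 [258.9 201.7] [564. 230.  60.]
nest 0.66 [270.9 188.1] [614. 277.  49.]
insert_center 0.83 [181.2 226.5] [385. 230.  49.]
insert_center 0.79 [242.5 161.9] [588. 406.  49.]
insert_center 0.61 [268.4 184. ] [615. 294.  49.]
slide_base 0.87 [291.5 218. ] [639. 211.   0.]
spare_insert 0.72 [271.1 250. ] [555. 137.   0.]
felt_bob 0.56 [323.6 195.4] [751. 255.   0.]
compound_bar 0.65 [226.4 189.8] [529. 369.   0.]
[176.07260386 573.62306308 231.32245977] [1.46013186e-05 1.48381685e-01 9.88930166e-01 4.66842351e-05] 1.2 [ 0.00970269 -0.13284848  0.2051833 ]
```

View pics/a.png

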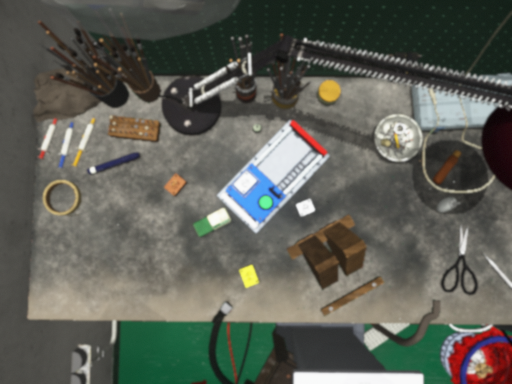

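View pics/b.png

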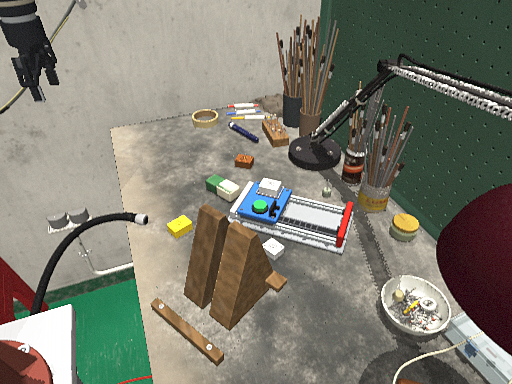

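The side view shows the blue carriage with its green button at side (259,204) and top (265,202), the black lip at side (270,206), and the red stop at top (310,138) and side (345,225). These could be taken for the insert:
- The grey insert on the carriage, top (246,181). This is the one I choose: it lies in the nest next to the green button.
- The brown look-alike, top (175,184).
- The yellow look-alike, top (249,276).
- The spare insert, top (306,208).

Next I'll check that choice in a close crop and triangulate the tall obstacles.

```bash
python3 - <<'E'
from h import *
a=manip.read_camera("top");b=manip.read_camera("side")
A=cv2.resize(a["frame"][105:245,180:345],None,fx=4,fy=4,interpolation=3)
cv2.imwrite("pics/c.png",A)
def tri(u,v):
    o,d=ray(a,u);q,e=ray(b,v);M=np.c_[d,-e];t=np.linalg.lstsq(M,q-o,rcond=None)[0]
    x,y=o+d*t[0],q+e*t[1];return np.round((x+y)/2),round(np.linalg.norm(x-y))
print("btn",tri((264.9,201.7),(259.1,203.2)))
print("lamp elbow",tri((292,46),(385,65)),"lamp base joint",tri((195,98),(317,148)))
print("block tops",tri((352,220),(252,223)),tri((303,240),(205,206)))
for uv in((292,122),(327,156)): print("stop",onz(a,uv,44))
print(a["world_from_camera"][:,3],b["world_from_camera"][:,3])
hsv=cv2.cvtColor(a["frame"],cv2.COLOR_BGR2HSV)
for n,p in(("t",a),("s",b)):
    h=cv2.cvtColor(p["frame"],cv2.COLOR_BGR2HSV)
    m=cv2.inRange(h,(45,120,80),(85,255,255));x,y=(265,202) if n=="t" else (259,205)
    k=np.zeros_like(m);k[y-14:y+14,x-14:x+14]=1;v,u=np.nonzero(m*k);print(n,"green",u.mean(),v.mean(),len(u),onz(p,(u.mean(),v.mean()),52 if n=="t" else 50))
    m=cv2.inRange(h,(0,170,90),(8,255,255))|cv2.inRange(h,(172,170,90),(180,255,255));k=np.zeros_like(m)
    if n=="t":k[110:165,280:335]=1
    else:k[195:250,330:360]=1
    q=np.argwhere(m*k)[:,::-1].astype(np.float32);r=cv2.minAreaRect(q);print("red",r,[np.round(onz(p,c,44)) for c in cv2.boxPoints(r)])
E
```

```text
btn (array([568., 236.,  50.]), 2)
lamp elbow (array([818., 198., 349.]), 19) lamp base joint (array([825., 416.,  29.]), 12)
block tops (array([504.,  57., 177.]), 40) (array([454., 158., 149.]), 51)
stop [767.31530733 169.88917861  44.        ]
stop [682.95445163  83.48108021  44.        ]
[5.00528629e+02 2.46404522e+02 1.08745907e+03 1.00000000e+00] [ 333.48415786 -346.16866749  603.4229638     1.        ]
t green 265.17605633802816 202.0 142 [567.56629688 234.75552423  52.        ]
red ((307.78070068359375, 137.76422119140625), (45.96227264404297, 5.525753021240234), 43.2642936706543) [array([762., 177.,  44.]), array([772., 168.,  44.]), array([694.,  85.,  44.]), array([684.,  94.,  44.])]
s green 259.6940298507463 205.40298507462686 134 [565.25479676 228.49069421  50.        ]
red ((343.7264099121094, 223.70755004882812), (7.005388259887695, 46.56523132324219), 15.945395469665527) [array([662.,  66.,  44.]), array([762., 175.,  44.]), array([772., 164.,  44.]), array([672.,  57.,  44.])]
```

View pics/c.png

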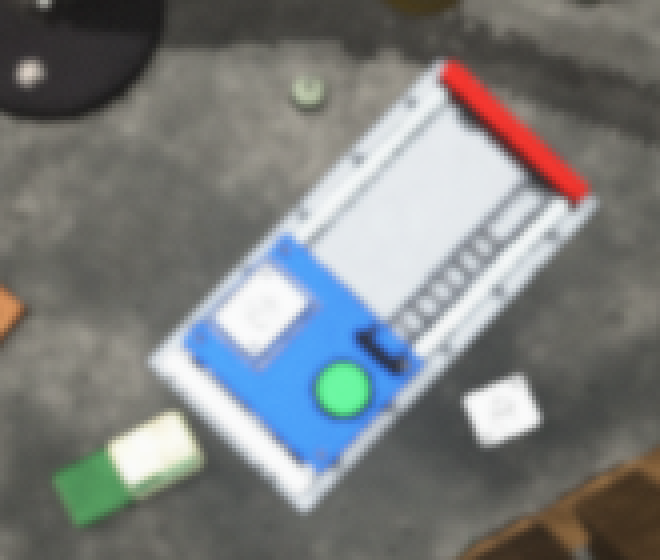

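The crop confirms it: green button at (343,389), grey insert in its nest at (263,310), and black lip at (385,350) on the red-stop side. The carriage is close to the aluminium end. I'll turn the tool in line with the slide, shut the fingers and go to a hover.

Call:
{"method": "carry_out", "body": {"moves": [[0, 0, 0, 0, 0, 0.1154, 0], [0, 0, 0, 0, 0, 0.1154, 0], [0, 0, 0, 0, 0, 0.1154, 0], [0, 0, 0, 0, 0, 0.1154, 0], [-20, 1, 0, 0, 0, 0, 0], [-38, 1.7, 0, 0, 0, 0, 0], [-38, 1.7, 0, 0, 0, 0, 0], [-38, 1.7, 0, 0, 0, 0, 0], [-38, 1.7, 0, 0, 0, 0, 0], [-38, 1.7, 0, 0, 0, 0, 0], [-38, 1.7, 0, 0, 0, 0, 0], [-38, 1.7, 10, 0, 0, 0, 0], [-38, 1.7, 15, 0, 0, 0, 0], [-38, 1.7, 15, 0, 0, 0, 0], [-38, 1.7, 15, 0, 0, 0, 0], [-38, 1.7, 15, 0, 0, 0, 0], [-38, 1.7, 15, 0, 0, 0, 0], [-38, 1.7, 15, 0, 0, 0, 0], [-26.8, 2, 15, 0, 0, 0, 0], [-20, 0, 6, 0, 0, 0, 0]]}}

```text
time_s: 2.97
eef_pos: [600.9, 203.4, 107.7]
tool_rot: [-0.001, 0.372, 0.928, -0.001]
contact_force: [-0.9, -0.9, -0.2]
width: -0.1
finger_force: 0.0
```

Call:
{"method": "carry_out", "body": {"moves": [[20, 0, 0, 0, 0, 0, 0], [19, 0, 0, 0, 0, 0, 0], [0, 0, 0, 0, 0, 0, 0], [0, 0, 0, 0, 0, 0, 0]]}}

```text
time_s: 3.3
eef_pos: [571.4, 233.0, 110.3]
tool_rot: [0.0, 0.37, 0.929, 0.0]
contact_force: [-0.8, -0.7, 0.9]
width: 0.0
finger_force: 0.0
```

```bash
python3 - <<'E'
from h import *
w=manip.read_camera("wrist");cv2.imwrite("pics/w.png",w["frame"])
K=np.array(w["mtx"]);T=np.array(w["world_from_camera"])
def fz(uv,z):
    d=np.array([(uv[0]-K[0,2])/K[0,0],(uv[1]-K[1,2])/K[1,1]]);r=np.linalg.norm(d)
    c=np.r_[np.sin(r)*d/r,np.cos(r)];d=T[:3,:3]@(c*[1,-1,-1]);return T[:3,3]+d*(z-T[2,3])/d[2]
for t,z in dict(button_top=52,lip=60,insert_center=49).items():
    for r in manip.landmark_of(w,t)[:2]: print(t,round(r["score"],2),np.round(r["position"],1),np.round(fz(r["position"],z),1))
h=cv2.cvtColor(w["frame"],cv2.COLOR_BGR2HSV);m=cv2.inRange(h,(45,120,80),(85,255,255))
n,l,st,ce=cv2.connectedComponentsWithStats(m)
for i in range(1,n):
    if st[i,4]>80: print(st[i],ce[i],np.round(fz(ce[i],52),1))
s=manip.state();print(s["eef_pos"],s["tool_rot"],s["contact_force"],s["time_s"])
E
```

```text
button_top 0.84 [254.  196.1] [564.8 235.8  52. ]
lip 0.78 [256.4 238.2] [587.6 216.5  60. ]
insert_center 0.77 [140.3   2.7] [404.9 275.9  49. ]
insert_center 0.57 [343.8 199.2] [613.9 282.   49. ]
[ 232  175   44   43 1477] [253.67027759 196.43737305] [564.8 235.4  52. ]
[572.23461144 232.30941814 110.49072419] [2.62873666e-04 3.70741624e-01 9.28736004e-01 1.19743355e-04] [0.30567063 0.92197329 0.19028549] 3.5
```

View pics/w.png

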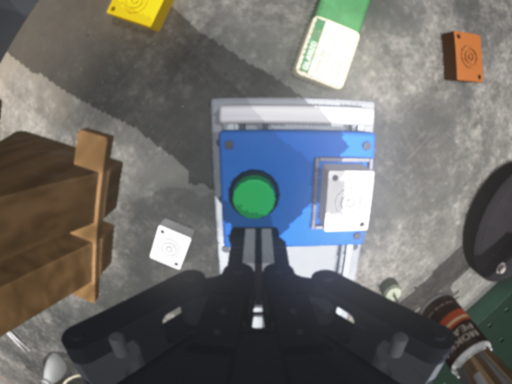

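The wrist view shows the tip ahead of the button, which is at (254,197), and the slide's edges run parallel to the picture's columns, so the tool is aligned. The tip is about 6 mm from the button's centre towards the lip. Now I press.

Call:
{"method": "carry_out", "body": {"moves": [[0, -2, 20, 0, 0, 0, 0], [0, 0, 20, 0, 0, 0, 0], [0, 0, 13, 0, 0, 0, 0], [0, 0, 4, 0, 0, 0, 0], [0, 0, 4, 0, 0, 0, 0], [0, 0, 4, 0, 0, 0, 0], [0, 0, 0, 0, 0, 0, 0], [0, 0, 0, 0, 0, 0, 0]]}}

```text
time_s: 4.17
eef_pos: [570.8, 231.1, 46.3]
tool_rot: [0.0, 0.371, 0.929, 0.0]
contact_force: [-2.1, -1.9, 4.7]
width: 0.3
finger_force: 2.2
```

Call:
{"method": "carry_out", "body": {"moves": [[0, 0, 1, 0, 0, 0, 0], [0, 0, 1, 0, 0, 0, 0], [-3, 0, 0, 0, 0, 0, 0], [-4, 0, 0, 0, 0, 0, 0], [-4, 0, 0, 0, 0, 0, 0], [-4, 0, 0, 0, 0, 0, 0], [-4, 0, 0, 0, 0, 0, 0], [-4, 0, 0, 0, 0, 0, 0], [-4, 0, 0, 0, 0, 0, 0], [-4, 0, 0, 0, 0, 0, 0], [0, 0, 0, 0, 0, 0, 0]]}}

```text
time_s: 5.08
eef_pos: [594.1, 209.5, 44.1]
tool_rot: [0.001, 0.371, 0.929, 0.0]
contact_force: [0.7, -2.5, 5.0]
width: 0.4
finger_force: 2.6
```

```bash
python3 - <<'E'
from h import *
w=manip.read_camera("wrist")
h=cv2.cvtColor(w["frame"],cv2.COLOR_BGR2HSV);m=cv2.inRange(h,(45,120,80),(85,255,255));m[:100]=0
v,u=np.nonzero(m);print(u.min(),u.max(),v.min(),v.max(),u.mean(),v.mean())
p=manip.read_camera("top");cv2.imwrite("pics/t2.png",np.hstack([cv2.resize(p["frame"][105:245,200:345],None,fx=2.5,fy=2.5),cv2.resize(w["frame"][60:290,150:400],(380,350))]))
E
```

```text
228 283 208 241 254.45765765765765 222.53693693693694
```

View pics/t2.png

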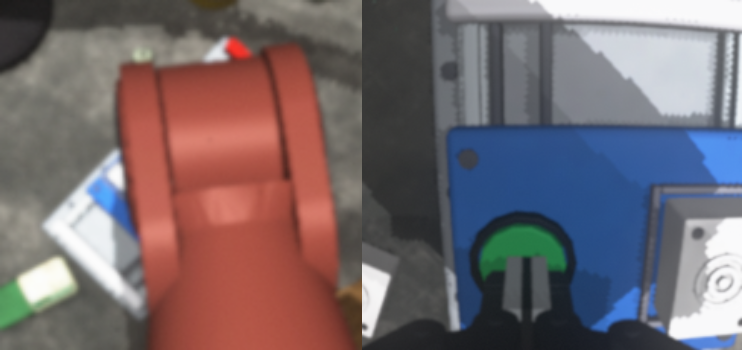

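The carriage is moving with the tip: in the right-hand view the rails are now bare behind it, and the tip is still on the button at about (525,270). I keep pushing.

Call:
{"method": "carry_out", "body": {"moves": [[-5, 0, 0, 0, 0, 0, 0], [-7, 0, 0, 0, 0, 0, 0], [-7, 0, 0, 0, 0, 0, 0], [-7, 0, 0, 0, 0, 0, 0], [-7, 0, 0, 0, 0, 0, 0], [-7, 0, 0, 0, 0, 0, 0], [-7, 0, 0, 0, 0, 0, 0], [-7, 0, 0, 0, 0, 0, 0], [-7, 0, 0, 0, 0, 0, 0], [-7, 0, 0, 0, 0, 0, 0], [-5, 0, 0, 0, 0, 0, 0], [-4, 0, 0, 0, 0, 0, 0], [0, 0, 0, 0, 0, 0, 0]]}}

```text
time_s: 6.27
eef_pos: [650.5, 156.7, 44.3]
tool_rot: [0.001, 0.371, 0.929, 0.001]
contact_force: [1.8, -0.7, 5.2]
width: 0.3
finger_force: 2.6
```

Call:
{"method": "carry_out", "body": {"moves": [[-3, 0, 0, 0, 0, 0, 0], [-3, 0, 0, 0, 0, 0, 0], [-3, 0, 0, 0, 0, 0, 0], [-3, 0, 0, 0, 0, 0, 0], [-3, 0, 0, 0, 0, 0, 0], [-2, 0, 0, 0, 0, 0, 0], [-2, 0, 0, 0, 0, 0, 0], [0, 0, 0, 0, 0, 0, 0]]}}

```text
time_s: 6.93
eef_pos: [663.9, 144.0, 44.3]
tool_rot: [0.001, 0.371, 0.929, 0.001]
contact_force: [0.6, 2.0, 5.1]
width: 0.1
finger_force: 2.6
```

Call:
{"method": "carry_out", "body": {"moves": [[-2, 0, 0, 0, 0, 0, 0], [-2, 0, 0, 0, 0, 0, 0], [-2, 0, 0, 0, 0, 0, 0], [-2, 0, 0, 0, 0, 0, 0], [0, 0, 0, 0, 0, 0, 0], [0, 0, 0, 0, 0, 0, 0]]}}

```text
time_s: 7.43
eef_pos: [668.9, 138.8, 44.1]
tool_rot: [0.0, 0.37, 0.929, 0.001]
contact_force: [-0.8, 1.8, 5.4]
width: 0.0
finger_force: 2.8
```

```bash
python3 - <<'E'
from h import *
w=manip.read_camera("wrist");p=manip.read_camera("side")
cv2.imwrite("pics/t3.png",np.hstack([cv2.resize(p["frame"][150:270,220:380],(480,360)),cv2.resize(w["frame"][60:290,150:400],(320,360))]))
print(manip.state()["contact_force"])
E
```

```text
[-1.25185445  1.83724671  6.53141261]
```

View pics/t3.png

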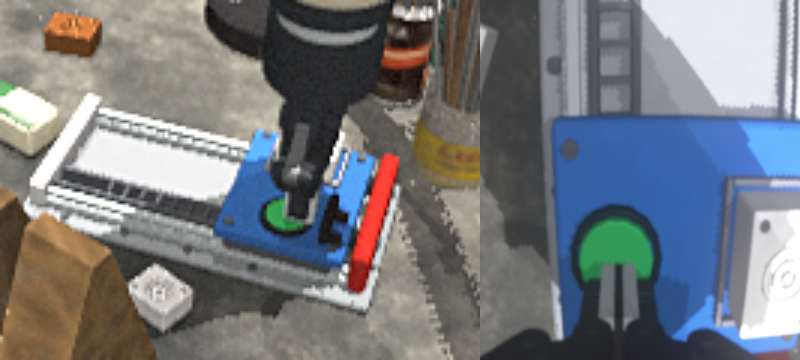

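The carriage is close to the red stop (left view, stop at (375,225)), and there is still a gap between tip and lip. I keep pushing until the lip is reached and the force rises.

Call:
{"method": "carry_out", "body": {"moves": [[-2, 0, 0, 0, 0, 0, 0], [-2, 0, 0, 0, 0, 0, 0], [-2, 0, 0, 0, 0, 0, 0], [0, 0, 0, 0, 0, 0, 0]]}}

```text
time_s: 7.87
eef_pos: [673.2, 134.7, 44.0]
tool_rot: [0.0, 0.37, 0.929, 0.001]
contact_force: [-1.5, 3.0, 6.2]
width: -0.2
finger_force: 3.0
```

Call:
{"method": "carry_out", "body": {"moves": [[-2, 0, 0, 0, 0, 0, 0], [-2, 0, 0, 0, 0, 0, 0], [0, 0, 0, 0, 0, 0, 0]]}}

```text
time_s: 8.12
eef_pos: [673.8, 134.2, 44.0]
tool_rot: [-0.002, 0.37, 0.929, 0.002]
contact_force: [-13.5, 10.6, 13.6]
width: -0.2
finger_force: 10.1
```

It has stopped moving with about 17 N against it, so the carriage is against the stop, with the button fully down. I ease the push off slightly, then lift straight up.

Call:
{"method": "carry_out", "body": {"moves": [[2, 0, 0, 0, 0, 0, 0], [0, 0, 0, 0, 0, 0, 0], [0, 0, -3, 0, 0, 0, 0], [0, 0, -3, 0, 0, 0, 0], [0, 0, -4, 0, 0, 0, 0], [0, 0, -8, 0, 0, 0, 0], [0, 0, -20, 0, 0, 0, 0], [0, 0, -30, 0, 0, 0, 0], [30, 0, -30, 0, 0, 0, 0], [40, 0, -20, 0, 0, 0, 0], [40, 0, 0, 0, 0, 0, 0], [40, 0, 0, 0, 0, 0, 0], [0, 0, 0, 0, 0, 0, 0], [0, 0, 0, 0, 0, 0, 0]]}}

```text
time_s: 9.28
eef_pos: [567.0, 235.1, 160.4]
tool_rot: [0.001, 0.369, 0.929, 0.0]
contact_force: [1.0, 1.0, 0.3]
width: -0.2
finger_force: 0.0
```

```bash
python3 - <<'E'
from h import *
w=manip.read_camera("wrist");p=manip.read_camera("side");a=manip.read_camera("top")
cv2.imwrite("pics/t4.png",np.hstack([cv2.resize(p["frame"][150:270,220:380],(480,360)),cv2.resize(w["frame"][150:384,100:400],(320,360))]))
for q in(p,a):
    for t,z in dict(button_top=52,lip=60,insert_center=49).items():
        for r in manip.landmark_of(q,t)[:1]: print(t,round(r["score"],2),np.round(r["position"]),np.round(onz(q,r["position"],z)))
s=manip.state();print(s["eef_pos"],s["contact_force"],s["time_s"])
for d in (0,4,8): print(np.round(proj(p,np.array([567+130*.725,235-130*.688,52-d])),1))
h=cv2.cvtColor(p["frame"],cv2.COLOR_BGR2HSV);m=cv2.inRange(h,(45,120,80),(85,255,255));m[:190]=0;m[240:]=0;m[:,:280]=0;m[:,340:]=0
v,u=np.nonzero(m);print(u.mean(),v.mean(),len(u))
E
```

```text
button_top 0.67 [318. 220.] [665. 137.  52.]
lip 0.75 [329. 218.] [683. 124.  60.]
insert_center 0.76 [180. 227.] [382. 229.  49.]
insert_center 0.7 [176. 185.] [607. 452.  49.]
[568.07867057 233.116354   159.19954016] [-1.31739682  1.07149397 -0.03276723] 9.7333
[315.  217.3]
[314.8 218.6]
[314.7 219.9]
315.3150684931507 219.7945205479452 146
```

View pics/t4.png

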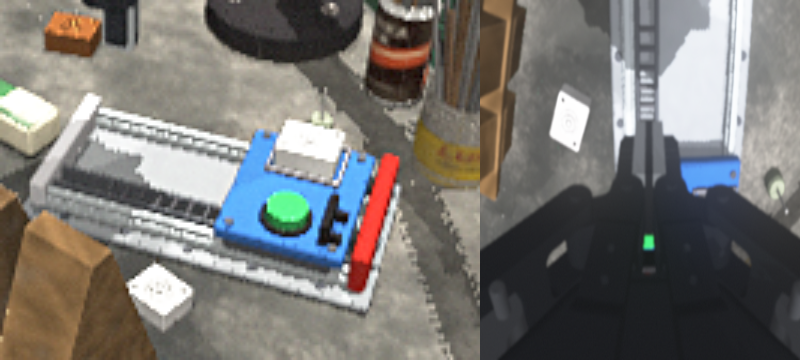

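The left view shows the button raised at (288,212), the carriage flush against the red stop, and the insert still in its nest at (310,145). The bob and the spare insert are undisturbed. The green blob sits where a raised button should, so I'm handing in.

```bash
python3 -c "
from station import manip
print(manip.sign_off())"
```

```text
the job is handed in; nothing more can be done
None
```

The carriage is against the red stop, the button came back up to lock it there, the insert is still in its nest, and the job was handed in at about 10 s; the sign-off returned no verdict, so this rests on my last pictures and the force reading.

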